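# Refit the perforated shelf in a drained water bath

## Task

Put the perforated shelf back into the drained water bath: it is longer than the mouth, so tilt it by its handle, feed one end in under the rim, let the other end down past the opposite rim, and set it flat on both ledges, centred in the mouth. Feel your way gently, without forcing or dropping it against the bath, let go of the handle, and leave everything else on the bench where it stands.

Things in the scene. Friction and masses are not known exactly. Their poses are not given: they have to be found in the camera images.
- shelf_grip (a point): Centre of the black plastic grip bar on the lifting handle of the bath's perforated steel shelf, 96 mm straight above the middle of the plate's underside. The bar is 90 mm along the shelf's x, 14 mm along its y (flat faces to pinch) and 26 mm high, fixed to the plate by two 8 mm steel legs at x = +-36 mm. Axes are the shelf's own, z up from the plate.
- shelf: The same shelf, rigid: a flat plate 154 mm (its x) by 222 mm (its y, the length) by 6 mm thick, 0.36 to 0.54 kg with its handle. Origin at the middle of the plate's underside. It starts lying flat on the bench, handle up, and may go into the bath either way round.
- shelf_end_l (a point): Middle of the shelf's +y end edge, half-way through the plate: 111 mm along the shelf's +y and 93 mm below shelf_grip. Shelf's axes.
- shelf_end_r (a point): Middle of the shelf's -y end edge, half-way through the plate: 111 mm along the shelf's -y and 93 mm below shelf_grip. Shelf's axes.
- bath_mouth (a point): Centre of the open mouth of the drained water bath, level with the top of its steel collar. Axes: x across, y along the mouth, z up. The mouth is 176 mm (x) by 200 mm (y), the collar 6 mm thick. The shelf is 22 mm longer than the mouth, so in place it lies under both end rims.
- bath: The water bath, fixed to the bench: a white box with a steel collar, origin on the bench below the mouth's centre, same axes, collar's top at z = 150 mm. Outside it reaches 135 mm to -x, 105 mm to +x and 149 mm to either side in y. Below the ledges are only the heating element and the floor; the shelf must not lie on them.
- rim_l (a point): Middle of the mouth's +y end edge, at the collar's top. Under the collar the tank is as wide as the mouth (176 mm) but longer: its upright end walls lie 23 to 29 mm beyond the mouth's end edges (the two add up to 52 mm; the collar is a lift-off part, never quite central, and the offset is not measured). The walls do not yield.
- rim_r (a point): Middle of the mouth's -y end edge, at the collar's top. Along each end wall runs a level ledge 168 mm long in x, reaching 31 mm in from the wall, so a strip 2 to 8 mm wide shows from above. Both ledge tops are at one height, 44 to 80 mm below the collar's top: clamped where the last user left them, not measured, to be felt. They do not yield.
- mouse: grey computer mouse, 104 x 58 x 26 mm; not part of the job, leave it where it stands. Origin at the centre of its underside.
- reagent_bottle: amber bottle, 70 mm across, 155 mm tall; not part of the job, leave it where it stands. Origin at the centre of its underside.
- pot: small white jar with a red cap, 48 mm across, 85 mm tall; not part of the job, leave it where it stands. Origin at the centre of its underside.
- bowl: orange plastic bowl, 110 mm across, 45 mm tall; not part of the job, leave it where it stands. Origin at the centre of its underside.
- beaker: glass beaker, 68 mm across, 90 mm tall; not part of the job, leave it where it stands. Origin at the centre of its underside.
- notebook: green hard-cover notebook, 200 x 145 x 18 mm, lying flat; not part of the job, leave it where it stands. Origin at the centre of its underside.
- carton: white and blue carton, 75 x 110 x 32 mm; not part of the job, leave it where it stands. Origin at the centre of its underside.
- flask: stoppered conical flask, 74 mm across, 122 mm tall; not part of the job, leave it where it stands. Origin at the centre of its underside.

How it is judged:
By the outcome, as a careful person would: the job done as asked, in the order asked, and still so for the second after the job is handed in, with the robot touching nothing.
It also fails if it takes over 59 s, if anything falls off the work surface, if the arm or the gripper's body presses on something with over 40 N, if the wrist force passes 120 N, or if a joint passes its speed limit or range.

## Robot

A 7-joint arm with a two-finger parallel gripper is mounted at the origin on the work surface. World frame = base frame: x ahead of the robot, y to its left, z up, the work surface at z = 0. Lengths are in mm, angles in rad, forces in N, time in s.
With the tool pointing down it reaches from about 400 to 875 mm from the base axis. Payload 4.4 kg.
Tool frame: the origin (TCP) lies at the very end of the fingers, on their centre line; the grasp point (between the pads) lies 19 mm behind it; z points along the fingers, y is the line along which they close (so a half turn about z gives the same grasp; the last joint's range is limited). The gripper opens to 85 mm and grips with 20 to 120 N. Pads are 22 mm wide; open, the fingers measure 114 mm over their backs; the gripper's body (76 mm by 85 mm) begins 54 mm behind the grasp point. The pads swing forward as they close: fully open they stand 13 mm farther back than shut.
Start: joints at [-1.394, 0.628, 0.038, 1.517, -0.027, 0.996, -0.02], TCP at [156.249, 630.955, 231.313] pointing down, gripper open.
Joint ranges: [-3.06, 3.06], [-0.37, 2.12], [-1.25, 1.32], [0.18, 2.47], [-1.1, 4.24], [0.23, 1.98], [-2.94, 2.94]. Speed limits (rad/s): [2.57, 2.57, 3.14, 3.14, 3.14, 3.14, 3.14].

## Interface

Orientations are given as [roll, pitch, yaw] about the fixed x, y, z axes, in that order (R = Rz(yaw) Ry(pitch) Rx(roll)).
In Python, from cell import ctrl gives the robot as it stands.
- The arm moves only by the tool step_arm, never from a script. Its argument "series" is a list that holds one entry, the list of rows, each a list of 7 numbers: the turn, a rotation vector about the tool's x, y, z as a fraction of full scale, then the shift along the tool's x, y, z as a fraction of full scale, then the closure, from 0 (fully open) to 1 (shut). In form: [[[ax, ay, az, tx, ty, tz, gripper], ...]]. A call has 1 to 12 rows; each row shifts and turns the commanded pose from where the row before left it, along the tool's axes as they then stand; what a row does not reach is not made up. Full scale, the value 1, is 150 mm for a shift and 45 degrees for a turn. A row lasts 1/10 s, in which the tool goes at most 50 mm and 8.59 degrees, less where a joint would pass 70% of its speed; a pose out of reach is approached as far as the arm can. A call with a number of a shift or a turn outside -1 to 1 is refused whole. A call with a gripper value outside its range is refused whole. The fingers move at their own pace and stop on an object; the grip force is fixed at half the most. Time passes only in rows, so rows that do not move let the fingers close. It gives the time, the measured TCP pose, the force, the opening and the grip force at its end, in the units of the state.
- ctrl.read_state(): the state, without advancing time (a new reading comes with each control period).
- ctrl.get_image(name): name is "scene" or "top"; returns a dict with "img" (384x512x3 uint8, red, green, blue), "fx", "fy", "cx", "cy" (pixels), "R" (3x3) and "t" (3): a world point X has camera coordinates R X + t. Camera axes: x right, y down, z forward; pixel columns grow to the right and rows downward; lengths in mm; the calibration is good to about 2 mm. A picture is of the moment at which its call begins. There is no depth.
- ctrl.finish_job(): hands the job in; it is judged then, once.
Trained networks look in a picture, given as the dict that the camera call returned (one of the last four; its "shot" number tells which), for a name from the list of things; names that differ only in an ending like _2 or _b are one class to them, and where a whole thing is asked for, a point or a joint stands for the part that bears it (a point fixed in the world has none). Each returns a list of dicts, best first, with "score" (0 to 1); they miss things now and then, are a little off and sometimes report something else, mostly with a low value. They report only what shows in the picture. A call takes as long as a camera call.
- ctrl.recognise(picture, thing): "centre" ([column, row] in pixels, amid what is visible of it).
The state is a dict: "clock": time; "qpos": joint angles; "qd": joint speeds; "tau": joint torques, N m; "eef_pos": TCP position; "tool_rot": TCP orientation; "force": force on the tool from outside, world axes, zero at the start; "torque": the same for the moment, N m; "width": finger opening in mm; "gripper_force": force on a finger pad.
Only numpy, scipy, OpenCV 4.12 (cv2) and the standard library are available. Lean on these libraries where they do the work, as an engineer would, in place of code of your own. Each camera call takes 0.05 s, during which the arm holds its last target. There are 200 camera calls.

## Working session

There is one attempt and no reset: what is moved stays moved. The work goes in short steps, Python scripts to look and compute and a tool call to move; the robot and the scene stay as the last step left them, time stands still between calls to the robot, and variables do not carry over. Pictures are saved under pics/ and viewed, at most 10 in all, crops included, and the job is handed in when it is done.

Besides the shell and the picture viewer there is one more tool, called after ">>>" by a JSON object that holds its "name" and its "arguments", one argument or row to a line. step_arm: Moves the arm, as the interface text tells. Shift numbers are shares of 150 mm and turn numbers shares of 45 degrees, none past 1 either way. Its arguments: {"type":"object","properties":{"series":{"type":"array","items":{"type":"array","items":{"type":"array","items":{"type":"number","minimum":-1,"maximum":1}}}}},"required":["series"]}

```bash
mkdir -p pics; ls; python3 - <<'E'
from cell import ctrl
import cv2,json
s=ctrl.read_state(); print({k:s[k] for k in('clock','eef_pos','tool_rot','force','width')})
for n in('scene','top'):
    p=ctrl.get_image(n); cv2.imwrite(f'pics/{n}0.png',p['img'][:,:,::-1])
    print(n,p['fx'],p['fy'],p['cx'],p['cy'],p['R'],p['t'])
    for t in('shelf_grip','shelf','shelf_end_l','shelf_end_r','bath_mouth','bath','rim_l','rim_r'):
        print(t,[(d['centre'],round(d['score'],2)) for d in ctrl.recognise(p,t)[:3]])
E
```

```text
pics
{'clock': 0.0, 'eef_pos': array([156.06649563, 630.3500316 , 230.37749366]), 'tool_rot': array([-3.13968544e+00,  2.16179493e-05,  2.89887087e+00]), 'force': array([ 0.4985167 , -0.5510281 ,  0.62716608]), 'width': 85.22084141472703}
scene 447.6423987444245 447.6423987444245 257.1333531106893 188.66650233522253 [[ 0.83357237  0.55220838  0.01493342]
 [ 0.43765811 -0.6436782  -0.62780073]
 [-0.33706451  0.52985308 -0.77823084]] [-494.25399685 -183.38435805 1818.05100466]
shelf_grip [([213.1, 253.3], 0.65)]
shelf [([213.3, 251.6], 0.98), ([143.4, 313.3], 0.66), ([271.0, 106.1], 0.47)]
shelf_end_l [([215.6, 251.3], 0.62)]
shelf_end_r [([215.6, 251.3], 0.62)]
bath_mouth [([276.3, 152.8], 0.61), ([328.9, 197.5], 0.55)]
bath [([274.0, 154.0], 0.81), ([236.7, 191.6], 0.37)]
rim_l [([278.7, 152.2], 0.95)]
rim_r [([278.7, 152.2], 0.95)]
top 437.9568992219722 437.9568992219722 259.05658372922903 192.76753196701904 [[ 1.56817887e-02 -9.99877027e-01 -1.14852243e-04]
 [-9.95869980e-01 -1.56086698e-02 -8.94391005e-02]
 [ 8.94263092e-02  1.51694298e-03 -9.95992286e-01]] [ -13.31764622  587.13767293 1539.91222825]
shelf_grip [([322.2, 200.0], 0.67)]
shelf [([319.2, 195.7], 0.88), ([195.3, 200.6], 0.17)]
shelf_end_l [([320.0, 199.1], 0.81)]
shelf_end_r [([320.0, 199.1], 0.81)]
bath_mouth [([195.5, 200.8], 0.71)]
bath [([195.3, 200.0], 0.92)]
rim_l [([198.4, 201.8], 0.62)]
rim_r [([198.4, 201.8], 0.62)]
```

```bash
python3 - <<'E'
import cv2
a=cv2.imread('pics/top0.png'); cv2.imwrite('pics/top0z.png',cv2.resize(a[110:290,130:390],None,fx=3,fy=3,interpolation=cv2.INTER_CUBIC))
E
```

```text
(no output)
```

View pics/top0z.png

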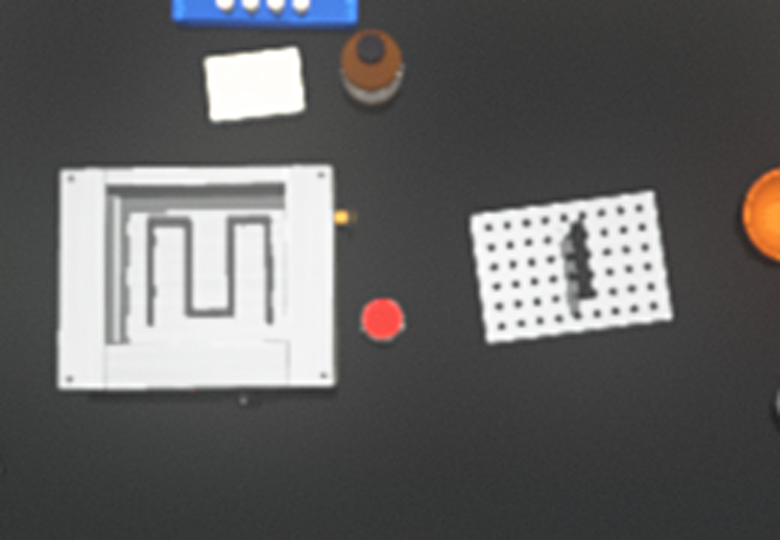

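View pics/scene0.png

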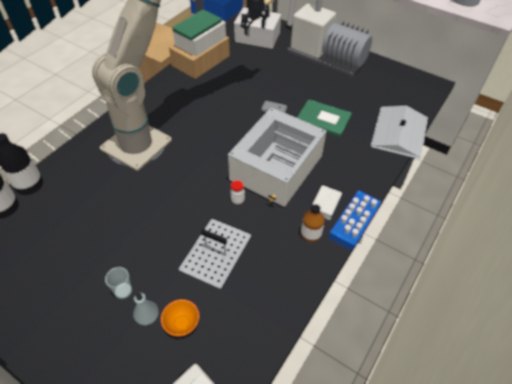

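The top view (zoomed 3x) shows the bath collar with corners at (58,168), (332,166), (336,386) and (58,388), and its mouth centred near (197,263). The shelf plate has corners at (470,214), (654,191), (672,318) and (487,342), with its handle bar near (580,260). The red pot stands between them at (382,320).

```bash
cat >h.py <<'E'
import numpy as np
from scipy.spatial.transform import Rotation as Ro
def px2w(p,uv,z):
    uv=np.atleast_2d(uv).astype(float)
    d=np.c_[(uv[:,0]-p['cx'])/p['fx'],(uv[:,1]-p['cy'])/p['fy'],np.ones(len(uv))]@np.asarray(p['R'])
    c=-np.asarray(p['R']).T@np.asarray(p['t']); return c+d*((z-c[2])/d[:,2])[:,None]
def w2px(p,X):
    c=np.atleast_2d(X)@np.asarray(p['R']).T+p['t']; return np.c_[c[:,0]/c[:,2]*p['fx']+p['cx'],c[:,1]/c[:,2]*p['fy']+p['cy']]
E
python3 - <<'E'
from cell import ctrl; from h import *; import cv2
p=ctrl.get_image('top'); img=p['img']
g=cv2.cvtColor(img,cv2.COLOR_RGB2GRAY)
m=((g>100)*255).astype('uint8'); m=cv2.morphologyEx(m,cv2.MORPH_CLOSE,np.ones((7,7)))
n,l,st,ce=cv2.connectedComponentsWithStats(m)
for (u,v),z,nm in(((320,200),6,'shelf'),((145,200),150,'bath')):
    c=max(cv2.findContours((l==l[v,u]).astype('uint8'),0,1)[0],key=cv2.contourArea)
    w=px2w(p,c[:,0,:],z)[:,:2].astype('float32'); r=cv2.minAreaRect(w); print(nm,r)
    print(cv2.boxPoints(r).round(1).tolist())
z=lambda a:[(130+u/3,110+v/3) for u,v in a]
print('mouth',px2w(p,z([(106,184),(287,184),(287,343),(106,343)]),150).round(1))
print('shelf corners',px2w(p,z([(470,214),(654,191),(672,318),(487,342)]),6).round(1))
print('bath corners',px2w(p,z([(58,168),(332,166),(336,386),(58,388)]),150).round(1))
print('grip',px2w(p,z([(583,220),(588,297)]),109).round(1))
for t,zz in(('pot',85),('reagent_bottle',155),('mouse',26),('bowl',45),('beaker',90),('carton',32),('notebook',18),('flask',122)):
    r=ctrl.recognise(p,t)[:1]
    if r: print(t,px2w(p,r[0]['centre'],zz).round(),r[0]['score'])
s=ctrl.get_image('scene'); r=ctrl.recognise(s,'bath_mouth'); print(r)
E
```

```text
shelf ((572.1192626953125, -223.73495483398438), (160.1768341064453, 230.2288360595703), 8.30553150177002)
[[476.20001220703125, -121.4000015258789], [509.5, -349.20001220703125], [668.0, -326.1000061035156], [634.7000122070312, -98.30000305175781]]
bath ((429.9433288574219, 13.65167236328125), (1716.4822998046875, 941.5810546875), 89.9795913696289)
[[-41.20000076293945, -844.4000244140625], [900.4000244140625, -844.7999877929688], [901.0, 871.7000122070312], [-40.5, 872.0999755859375]]
mouth [[642.5 306.7 150. ]
 [645.6 107.2 150. ]
 [470.8 103.3 150. ]
 [467.7 300.7 150. ]]
shelf corners [[ 632.4 -103.7    6. ]
 [ 663.9 -326.4    6. ]
 [ 510.4 -347.7    6. ]
 [ 478.1 -125.6    6. ]]
bath corners [[659.4 360.3 150. ]
 [666.4  58.  150. ]
 [425.   49.  150. ]
 [418.1 351.1 150. ]]
grip [[ 615.5 -225.2  109. ]
 [ 528.4 -231.   109. ]]
pot [[507.   4.  85.]] 0.47
reagent_bottle [[786.  15. 155.]] 0.82
mouse [[362. 492.  26.]] 0.77
bowl [[ 629. -496.   45.]] 0.74
beaker [[ 418. -499.   90.]] 0.8
carton [[776. 172.  32.]] 0.71
notebook [[ 575. -223.   18.]] 0.66
flask [[ 524. -483.  122.]] 0.92
[{'centre': [276.8, 152.3], 'score': 0.56}, {'centre': [120.5, 282.6], 'score': 0.44}]
```

>>> {"name": "step_arm", "arguments": {
  "series": [
    [[0, 0, -0.163, 0, 0, -0.1, 0], [0, 0, -0.163, 0, 0, -0.1, 0], [0, 0, -0.163, 0, 0, -0.1, 0], [0, 0, 0, -0.223, -0.241, 0, 0], [0, 0, 0, -0.223, -0.241, 0, 0], [0, 0, 0, -0.223, -0.241, 0, 0], [0, 0, 0, -0.223, -0.241, 0, 0], [0, 0, 0, -0.223, -0.241, 0, 0], [0, 0, 0, -0.223, -0.241, 0, 0], [0, 0, 0, -0.223, -0.241, 0, 0], [0, 0, 0, -0.223, -0.241, 0, 0], [0, 0, 0, -0.223, -0.241, 0, 0]]
  ]
}}

```text
clock: 2.65
eef_pos: [501.5, 349.8, 276.6]
tool_rot: [3.141, 0.0, -3.0]
force: [1.7, 1.0, 0.3]
width: 85.4
gripper_force: 0.0
```

>>> {"name": "step_arm", "arguments": {
  "series": [
    [[0, 0, 0, 0.006, -0.322, 0, 0], [0, 0, 0, 0.006, -0.322, 0, 0], [0, 0, 0, 0.006, -0.322, 0, 0], [0, 0, 0, 0.006, -0.322, 0, 0], [0, 0, 0, 0.006, -0.322, 0, 0], [0, 0, 0, 0.006, -0.322, 0, 0], [0, 0, 0, 0.006, -0.322, 0, 0], [0, 0, 0, 0.006, -0.322, 0, 0], [0, 0, 0, 0.006, -0.322, 0, 0], [0, 0, 0, 0.006, -0.322, 0, 0], [0, 0, 0, 0.006, -0.322, 0, 0], [0, 0, 0, 0.006, -0.322, 0, 0]]
  ]
}}

```text
clock: 3.85
eef_pos: [571.0, -226.1, 276.5]
tool_rot: [-3.142, 0.0, -3.0]
force: [1.4, 0.8, 0.6]
width: 85.4
gripper_force: 0.0
```

```bash
python3 - <<'E'
from cell import ctrl; from h import *; import cv2
s=ctrl.read_state(); print(s['eef_pos'],s['tool_rot'],s['qpos'])
p=ctrl.get_image('scene'); im=cv2.resize(p['img'][170:320,130:330,::-1],None,fx=4,fy=4,interpolation=cv2.INTER_CUBIC)
T=Ro.from_euler('z',8.1,degrees=True).as_matrix()
pts=np.array([[x,y,z] for x,y,z in[(-77,-111,6),(77,-111,6),(77,111,6),(-77,111,6),(-45,0,109),(45,0,109),(-45,0,83),(45,0,83)]])@T.T+[571.5,-225.5,0]
for u,v in (w2px(p,pts)-[130,170])*4: cv2.circle(im,(int(u),int(v)),4,(0,0,255),1)
cv2.imwrite('pics/s1.png',im)
E
```

```text
[ 571.03060229 -226.12711282  276.51828332] [-3.14151293e+00  4.93593379e-04 -3.00035021e+00] [ 0.30449272  0.53107407  0.04329545  1.56739852 -0.02555685  1.04319722
  2.06672806]
```

View pics/s1.png

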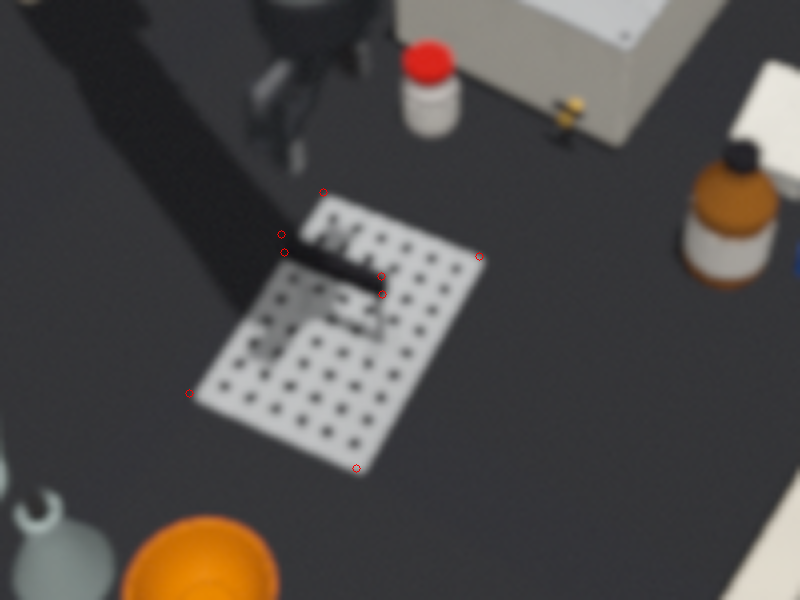

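The scene crop shows the bar at about (335,265) and the plate corners within about 5 zoomed px of my overlay, so the grasp pose stands. Next I descend and close.

>>> {"name": "step_arm", "arguments": {
  "series": [
    [[0, 0, 0, -0.013, 0.003, 0.3, 0], [0, 0, 0, 0, 0, 0.3, 0], [0, 0, 0, 0, 0, 0.3, 0], [0, 0, 0, 0, 0, 0.25, 0], [0, 0, 0, 0, 0, 0.17, 0], [0, 0, 0, 0, 0, 0, 1], [0, 0, 0, 0, 0, 0, 1], [0, 0, 0, 0, 0, 0, 1], [0, 0, 0, 0, 0, 0, 1], [0, 0, 0, 0, 0, 0, 1], [0, 0, 0, 0, 0, 0, 1], [0, 0, 0, 0, 0, 0, 1]]
  ]
}}

```text
clock: 5.1
eef_pos: [573.9, -223.9, 80.0]
tool_rot: [-3.14, 0.002, -3.0]
force: [-0.6, -0.8, 6.3]
width: 13.2
gripper_force: 60.0
```

>>> {"name": "step_arm", "arguments": {
  "series": [
    [[0, 0, 0, 0, 0, -0.05, 1], [0, 0, 0, 0, 0, -0.1, 1], [0, 0, 0, 0, 0, -0.15, 1], [0, 0, 0, 0, 0, -0.2, 1], [0, 0, 0, 0, 0, -0.25, 1], [0, 0, 0, 0, 0, -0.25, 1], [0, 0, 0, 0, 0, -0.25, 1], [0, 0, 0, 0, 0, -0.2, 1], [0, 0, 0, 0, 0, -0.1, 1], [0, 0, 0, 0, 0, -0.05, 1], [0, 0, 0, 0, 0, 0, 1]]
  ]
}}

```text
clock: 6.2
eef_pos: [572.8, -223.4, 319.3]
tool_rot: [-3.141, 0.001, -3.0]
force: [-0.3, 1.0, -3.8]
width: 13.0
gripper_force: 58.7
```

```bash
python3 - <<'E'
from cell import ctrl; from h import *; import cv2
s=ctrl.read_state(); print(s['eef_pos'],s['force'],s['torque'])
p=ctrl.get_image('top'); a=p['img'][110:290,130:390,::-1]
b=cv2.resize(a,None,fx=3,fy=3,interpolation=cv2.INTER_CUBIC)
# overlay of bath mouth model
T=Ro.from_euler('z',1.2,degrees=True).as_matrix()
pts=np.array([(-88,-100,0),(88,-100,0),(88,100,0),(-88,100,0),(-135,-149,0),(105,-149,0),(105,149,0),(-135,149,0)])@T.T+[557,205,150]
for u,v in (w2px(p,pts)-[130,110])*3: cv2.circle(b,(int(u),int(v)),4,(0,0,255),1)
cv2.imwrite('pics/t2.png',b)
E
```

```text
[ 572.82988758 -223.43728337  319.34477193] [-0.25710767  0.9581881  -3.82352026] [0.01711408 0.03000636 0.00254541]
```

View pics/t2.png

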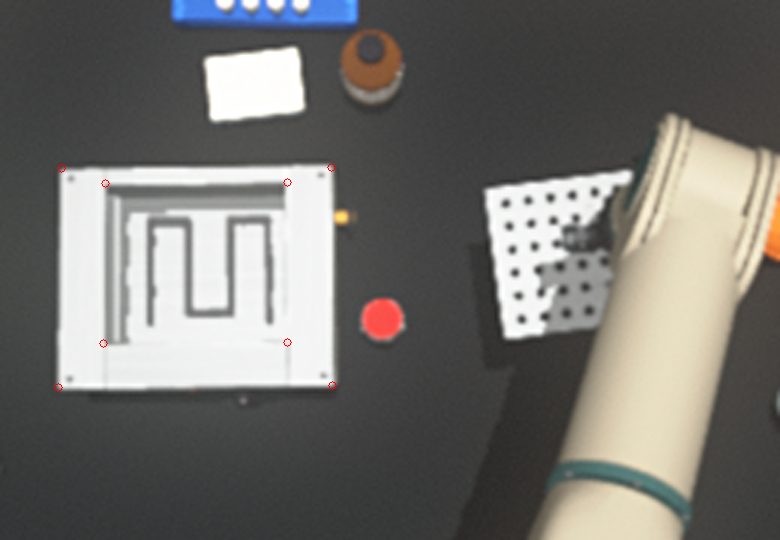

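The overlay matches the collar and mouth corners to about 1 mm (mouth centre at (196,263) zoomed), and the shelf hangs level in the grip. Now I carry it over the bath.

>>> {"name": "step_arm", "arguments": {
  "series": [
    [[0, 0, 0, -0.011, 0.1, 0, 1], [0, 0, 0, -0.021, 0.2, 0, 1], [0, 0, 0, -0.032, 0.3, 0, 1], [0, 0, 0, -0.032, 0.3, 0, 1], [0, 0, 0, -0.032, 0.3, 0, 1], [0, 0, 0, -0.032, 0.3, 0, 1], [0, 0, 0, -0.032, 0.3, 0, 1], [0, 0, 0, -0.032, 0.3, 0, 1], [0, 0, 0, -0.032, 0.3, 0, 1], [0, 0, 0, -0.032, 0.3, 0, 1], [0, 0, 0, -0.021, 0.2, 0, 1], [0, 0, 0, -0.005, 0.046, 0, 1]]
  ]
}}

```text
clock: 7.45
eef_pos: [554.2, 228.0, 316.7]
tool_rot: [3.138, -0.003, -2.992]
force: [-1.6, 0.9, -4.0]
width: 12.9
gripper_force: 58.9
```

```bash
cat >>h.py <<'E'
YAW=np.deg2rad(1.2); BC=np.array([557,205,150.]); B=Ro.from_euler('z',YAW)
def pose(th,Ly,Lz,x=0,off=80.):   # low(+y) end bottom corner at bath y,z (z rel. collar top), tilt th deg
    t=np.deg2rad(th); es=np.array([0,np.cos(t),-np.sin(t)]); en=np.array([0,np.sin(t),np.cos(t)])
    P=np.array([x,Ly,Lz])-111*es+off*en
    return BC+B.apply(P), B*Ro.from_euler('x',-t)*Ro.from_euler('xyz',[np.pi,0,np.pi])
def rows(a,b,n):
    (p,r),(q,s)=a,b; w=(r.inv()*s).as_rotvec()/n; print('dist',(q-p).round(1),'turn deg/row',np.rad2deg(w).round(2))
    for i in range(n):
        R=r*Ro.from_rotvec(w*i); print((w/np.deg2rad(45)).round(4).tolist(), (R.inv().apply((q-p)/n)/150).round(4).tolist())
def cur(s): return np.array(s['eef_pos']),Ro.from_euler('xyz',s['tool_rot'])
def low(s,off=80.):
    p,r=cur(s); rb=B.inv()*r; P=B.inv().apply(p-BC); z=rb.apply([0,0,1]); y=rb.apply([0,1,0])
    L=P+off*z+111*y; H=P+off*z-111*y
    print('t',round(s['clock'],2),'low',L.round(1),'high',H.round(1),'tilt',np.rad2deg(np.arcsin(-y[2])).round(2),'F',np.round(s['force'],1),'M',np.round(s['torque'],2),'w',round(s['width'],1))
E
python3 - <<'E'
from cell import ctrl; from h import *
s=ctrl.read_state(); low(s); rows(cur(s),pose(24,85,25),5)
rows(pose(24,85,25),pose(24,100,-15),4)
E
```

```text
t 7.45 low [-16.9 133.4  87.2] high [ 11.7 -86.8  86.3] tilt -0.23 F [-1.6  0.9 -4. ] M [-0.02  0.07 -0.03] w 12.9
dist [  2.5  -6.8 -23.5] turn deg/row [4.84 0.27 1.47]
[0.1075, 0.006, 0.0326] [-0.002, -0.0096, 0.0313]
[0.1075, 0.006, 0.0326] [-0.0023, -0.0069, 0.032]
[0.1075, 0.006, 0.0326] [-0.0026, -0.0041, 0.0324]
[0.1075, 0.006, 0.0326] [-0.0029, -0.0013, 0.0327]
[0.1075, 0.006, 0.0326] [-0.003, 0.0015, 0.0326]
dist [ -0.3  15.  -40. ] turn deg/row [0. 0. 0.]
[0.0, 0.0, 0.0] [0.0, 0.05, 0.0507]
[0.0, 0.0, 0.0] [0.0, 0.05, 0.0507]
[0.0, 0.0, 0.0] [0.0, 0.05, 0.0507]
[0.0, 0.0, 0.0] [0.0, 0.05, 0.0507]
```

>>> {"name": "step_arm", "arguments": {
  "series": [
    [[0.1075, 0.006, 0.0326, -0.002, -0.01, 0.03, 1], [0.1075, 0.006, 0.0326, -0.002, -0.007, 0.032, 1], [0.1075, 0.006, 0.0326, -0.0025, -0.004, 0.032, 1], [0.1075, 0.006, 0.0326, -0.003, -0.001, 0.033, 1], [0.1075, 0.006, 0.0326, -0.003, 0.0015, 0.033, 1], [0, 0, 0, 0, 0, 0, 1], [0, 0, 0, 0, 0, 0, 1], [0, 0, 0, 0, 0, 0, 1]]
  ]
}}

```text
clock: 8.25
eef_pos: [560.0, 212.6, 295.5]
tool_rot: [-2.72, 0.004, -3.131]
force: [0.1, -0.2, -3.5]
width: 13.5
gripper_force: 59.4
```

```bash
python3 - <<'E'
from cell import ctrl; from h import *; import cv2
s=ctrl.read_state(); low(s); print(s['eef_pos'],s['qpos'].round(2)); rows(cur(s),pose(24,90,-18),4)
p=ctrl.get_image('scene'); p2=ctrl.get_image('top')
a=cv2.resize(p['img'][60:230,200:350,::-1],(450,510),interpolation=cv2.INTER_CUBIC)
b=cv2.resize(p2['img'][140:260,140:255,::-1],(345,360),interpolation=cv2.INTER_CUBIC); b=cv2.copyMakeBorder(b,0,150,0,0,0)
cv2.imwrite('pics/c3.png',np.hstack([a,b]))
E
```

```text
t 8.25 low [ 4.3 76.1 27.1] high [   1.9 -126.5  117.9] tilt 24.14 F [ 0.1 -0.2 -3.5] M [ 0.88 -0.01  0.05] w 13.5
[559.96209345 212.6183516  295.47359851] [-0.68  0.62  0.13  1.44  0.29  1.32  0.9 ]
dist [ -3.4  13.5 -45.2] turn deg/row [-0.04 -0.   -0.16]
[-0.0008, -0.0001, -0.0035] [0.0058, 0.0514, 0.0595]
[-0.0008, -0.0001, -0.0035] [0.0056, 0.0514, 0.0596]
[-0.0008, -0.0001, -0.0035] [0.0055, 0.0514, 0.0596]
[-0.0008, -0.0001, -0.0035] [0.0053, 0.0514, 0.0596]
```

View pics/c3.png

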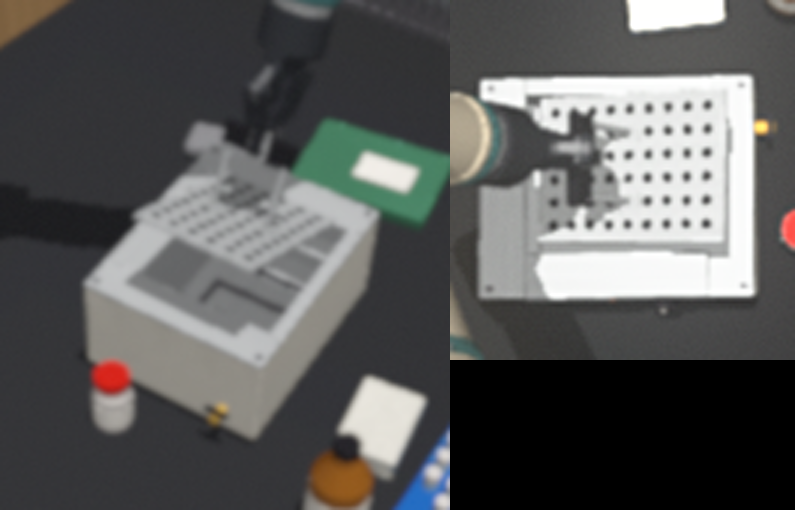

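The picture shows the shelf tilted with its left (+y) end low, over the mouth at column 540, and its right end high at column 727. Pot and bottle are clear. I feed the low end in under rim_l.

>>> {"name": "step_arm", "arguments": {
  "series": [
    [[0, 0, -0.0035, 0.006, 0.051, 0.06, 1], [0, 0, -0.0035, 0.006, 0.051, 0.06, 1], [0, 0, -0.0035, 0.006, 0.051, 0.06, 1], [0, 0, -0.0035, 0.005, 0.051, 0.06, 1], [0, 0, 0, 0, 0, 0, 1], [0, 0, 0, 0, 0, 0, 1]]
  ]
}}

```text
clock: 8.95
eef_pos: [556.1, 226.8, 249.1]
tool_rot: [-2.718, -0.001, -3.119]
force: [0.4, -0.4, -3.3]
width: 13.1
gripper_force: 59.4
```

```bash
python3 - <<'E'
from cell import ctrl; from h import *
s=ctrl.read_state(); low(s); rows(cur(s),pose(24,112,-28),5)
E
```

```text
t 8.95 low [ -0.8  90.2 -19.4] high [  -0.3 -112.2   71.8] tilt 24.26 F [ 0.4 -0.4 -3.3] M [ 0.8  -0.02  0.02] w 13.1
dist [ 0.  21.3 -8.9] turn deg/row [-0.05 -0.01  0.02]
[-0.0012, -0.0002, 0.0005] [-0.0007, 0.0308, -0.0009]
[-0.0012, -0.0002, 0.0005] [-0.0007, 0.0308, -0.0009]
[-0.0012, -0.0002, 0.0005] [-0.0007, 0.0308, -0.0008]
[-0.0012, -0.0002, 0.0005] [-0.0007, 0.0308, -0.0008]
[-0.0012, -0.0002, 0.0005] [-0.0006, 0.0308, -0.0008]
```

>>> {"name": "step_arm", "arguments": {
  "series": [
    [[0, 0, 0, -0.0007, 0.031, -0.001, 1], [0, 0, 0, -0.0007, 0.031, -0.001, 1], [0, 0, 0, -0.0007, 0.031, -0.001, 1], [0, 0, 0, -0.0007, 0.031, -0.001, 1], [0, 0, 0, -0.0007, 0.031, -0.001, 1], [0, 0, 0, 0, 0, 0, 1], [0, 0, 0, 0, 0.0054, 0.0122, 1], [0, 0, 0, 0, 0.0054, 0.0122, 1], [0, 0, 0, 0, 0.0054, 0.0122, 1], [0, 0, 0, 0, 0.0054, 0.0122, 1], [0, 0, 0, 0, 0.0054, 0.0122, 1], [0, 0, 0, 0, 0, 0, 1]]
  ]
}}

```text
clock: 10.15
eef_pos: [556.0, 248.2, 230.4]
tool_rot: [-2.719, -0.001, -3.12]
force: [-0.2, 0.0, -3.7]
width: 13.0
gripper_force: 59.4
```

```bash
python3 -c "
from cell import ctrl; from h import *
low(ctrl.read_state())"
```

```text
t 10.15 low [ -0.3 111.6 -38.1] high [  0.1 -90.9  53. ] tilt 24.22 F [-0.2  0.  -3.7] M [ 0.87 -0.05  0.01] w 13.0
```

>>> {"name": "step_arm", "arguments": {
  "series": [
    [[0, 0, 0, 0, 0.0027, 0.0061, 1], [0, 0, 0, 0, 0.0027, 0.0061, 1], [0, 0, 0, 0, 0.0027, 0.0061, 1], [0, 0, 0, 0, 0.0027, 0.0061, 1], [0, 0, 0, 0, 0.0027, 0.0061, 1], [0, 0, 0, 0, 0, 0, 1]]
  ]
}}

```text
clock: 10.75
eef_pos: [556.1, 248.2, 225.6]
tool_rot: [-2.719, -0.001, -3.119]
force: [0.2, 0.9, -3.4]
width: 13.0
gripper_force: 59.4
```

>>> {"name": "step_arm", "arguments": {
  "series": [
    [[0, 0, 0, 0, 0.0027, 0.0061, 1], [0, 0, 0, 0, 0.0027, 0.0061, 1], [0, 0, 0, 0, 0.0027, 0.0061, 1], [0, 0, 0, 0, 0.0027, 0.0061, 1], [0, 0, 0, 0, 0, 0, 1]]
  ]
}}

```text
clock: 11.25
eef_pos: [556.1, 248.2, 221.5]
tool_rot: [-2.719, -0.001, -3.119]
force: [0.1, -0.6, -4.2]
width: 13.0
gripper_force: 59.4
```

>>> {"name": "step_arm", "arguments": {
  "series": [
    [[0, 0, 0, 0, 0.0027, 0.0061, 1], [0, 0, 0, 0, 0.0027, 0.0061, 1], [0, 0, 0, 0, 0.0027, 0.0061, 1], [0, 0, 0, 0, 0, 0, 1]]
  ]
}}

```text
clock: 11.65
eef_pos: [556.1, 248.2, 218.5]
tool_rot: [-2.719, -0.001, -3.119]
force: [-0.3, -0.9, -3.7]
width: 12.8
gripper_force: 59.4
```

>>> {"name": "step_arm", "arguments": {
  "series": [
    [[0, 0, 0, 0, 0.0027, 0.0061, 1], [0, 0, 0, 0, 0.0027, 0.0061, 1], [0, 0, 0, 0, 0.0027, 0.0061, 1], [0, 0, 0, 0, 0.0027, 0.0061, 1], [0, 0, 0, 0, 0, 0, 1]]
  ]
}}

```text
clock: 12.15
eef_pos: [556.1, 248.2, 214.5]
tool_rot: [-2.719, -0.001, -3.119]
force: [-0.3, -0.8, -4.6]
width: 13.3
gripper_force: 59.4
```

>>> {"name": "step_arm", "arguments": {
  "series": [
    [[0, 0, 0, 0, 0.0027, 0.0061, 1], [0, 0, 0, 0, 0.0027, 0.0061, 1], [0, 0, 0, 0, 0.0027, 0.0061, 1], [0, 0, 0, 0, 0.0027, 0.0061, 1], [0, 0, 0, 0, 0, 0, 1]]
  ]
}}

```text
clock: 12.65
eef_pos: [556.1, 248.1, 210.5]
tool_rot: [-2.719, -0.001, -3.119]
force: [-0.1, -1.2, -3.7]
width: 13.0
gripper_force: 59.4
```

>>> {"name": "step_arm", "arguments": {
  "series": [
    [[0, 0, 0, 0, 0.0027, 0.0061, 1], [0, 0, 0, 0, 0.0027, 0.0061, 1], [0, 0, 0, 0, 0.0027, 0.0061, 1], [0, 0, 0, 0, 0.0027, 0.0061, 1], [0, 0, 0, 0, 0, 0, 1]]
  ]
}}

```text
clock: 13.15
eef_pos: [556.2, 248.0, 207.0]
tool_rot: [-2.719, -0.001, -3.12]
force: [-1.2, 0.1, -1.8]
width: 13.0
gripper_force: 59.6
```

```bash
python3 -c "
from cell import ctrl; from h import *
low(ctrl.read_state())"
```

```text
t 13.15 low [-1.000e-01  1.115e+02 -6.150e+01] high [  0.2 -91.   29.5] tilt 24.22 F [-1.2  0.1 -1.8] M [ 0.72  0.12 -0.03] w 13.0
```

>>> {"name": "step_arm", "arguments": {
  "series": [
    [[0, 0, 0, 0, 0.0027, 0.0061, 1], [0, 0, 0, 0, 0, 0, 1]]
  ]
}}

```text
clock: 13.35
eef_pos: [556.3, 247.7, 206.6]
tool_rot: [-2.718, -0.0, -3.12]
force: [-2.2, -1.4, 4.9]
width: 13.2
gripper_force: 60.4
```

```bash
python3 -c "
from cell import ctrl; from h import *
low(ctrl.read_state())"
```

```text
t 13.35 low [ 1.000e-01  1.111e+02 -6.190e+01] high [  0.2 -91.3  29.3] tilt 24.24 F [-2.2 -1.4  4.9] M [ 0.34  0.45 -0.17] w 13.2
```

```bash
python3 - <<'E'
from cell import ctrl; from h import *
s=ctrl.read_state(); rows(cur(s),pose(24.2,112,-58.5),2); rows(pose(24.2,112,-58.5),pose(18,119,-58.5),6)
E
```

```text
dist [-0.2  0.8  3.4] turn deg/row [-0.02 -0.    0.02]
[-0.0005, -0.0, 0.0005] [0.0005, -0.0021, -0.0113]
[-0.0005, -0.0, 0.0005] [0.0005, -0.0021, -0.0113]
dist [ 0.1 -5.4 -8.1] turn deg/row [-1.03  0.   -0.  ]
[-0.023, 0.0, -0.0] [0.0, -0.0018, 0.0107]
[-0.023, 0.0, -0.0] [0.0, -0.002, 0.0106]
[-0.023, 0.0, -0.0] [0.0, -0.0022, 0.0106]
[-0.023, 0.0, -0.0] [0.0, -0.0024, 0.0105]
[-0.023, 0.0, -0.0] [0.0, -0.0025, 0.0105]
[-0.023, 0.0, -0.0] [0.0, -0.0027, 0.0104]
```

>>> {"name": "step_arm", "arguments": {
  "series": [
    [[0, 0, 0, 0, -0.002, -0.012, 1], [0, 0, 0, 0, -0.002, -0.012, 1], [0, 0, 0, 0, 0, 0, 1], [-0.023, 0, 0, 0, -0.002, 0.0107, 1], [-0.023, 0, 0, 0, -0.002, 0.0106, 1], [-0.023, 0, 0, 0, -0.002, 0.0106, 1], [-0.023, 0, 0, 0, -0.0024, 0.0105, 1], [-0.023, 0, 0, 0, -0.0025, 0.0105, 1], [-0.023, 0, 0, 0, -0.0027, 0.0104, 1], [0, 0, 0, 0, 0, 0, 1], [0, 0, 0, 0, 0, 0, 1]]
  ]
}}

```text
clock: 14.45
eef_pos: [556.3, 243.5, 201.3]
tool_rot: [-2.828, -0.001, -3.12]
force: [-0.1, 0.6, -3.6]
width: 12.8
gripper_force: 59.3
```

```bash
python3 - <<'E'
from cell import ctrl; from h import *; import cv2
s=ctrl.read_state(); low(s); rows(cur(s),pose(11,119,-58.5),7)
p=ctrl.get_image('scene'); p2=ctrl.get_image('top')
a=cv2.resize(p['img'][90:200,220:340,::-1],(480,440),interpolation=cv2.INTER_CUBIC)
b=cv2.resize(p2['img'][155:255,145:225,::-1],(320,400),interpolation=cv2.INTER_CUBIC); b=cv2.copyMakeBorder(b,0,40,0,0,0)
cv2.imwrite('pics/c4.png',np.hstack([a,b]))
E
```

```text
t 14.45 low [  0.  119.4 -59.1] high [  0.2 -91.8   9.4] tilt 17.99 F [-0.1  0.6 -3.6] M [0.71 0.04 0.04] w 12.8
dist [  0.1 -13.2 -10. ] turn deg/row [-1.   -0.    0.01]
[-0.0222, -0.0001, 0.0002] [0.0002, -0.009, 0.013]
[-0.0222, -0.0001, 0.0002] [0.0002, -0.0092, 0.0128]
[-0.0222, -0.0001, 0.0002] [0.0002, -0.0094, 0.0127]
[-0.0222, -0.0001, 0.0002] [0.0001, -0.0097, 0.0125]
[-0.0222, -0.0001, 0.0002] [0.0001, -0.0099, 0.0123]
[-0.0222, -0.0001, 0.0002] [0.0001, -0.0101, 0.0121]
[-0.0222, -0.0001, 0.0002] [0.0001, -0.0103, 0.012]
```

View pics/c4.png

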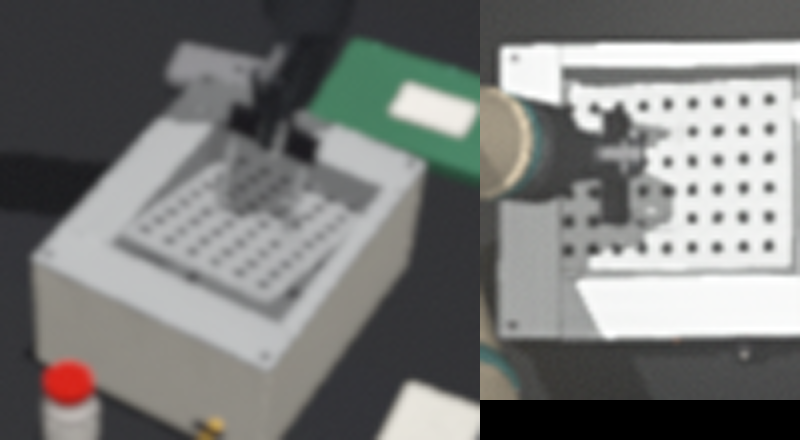

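The high end (column 792 in the right-hand crop) sits just inside rim_r with a gap. The low end is out of sight under rim_l. I let the high end down, checking forces halfway.

>>> {"name": "step_arm", "arguments": {
  "series": [
    [[-0.0222, 0, 0, 0, -0.009, 0.013, 1], [-0.0222, 0, 0, 0, -0.009, 0.013, 1], [-0.0222, 0, 0, 0, -0.0094, 0.0127, 1], [0, 0, 0, 0, 0, 0, 1]]
  ]
}}

```text
clock: 14.95
eef_pos: [556.6, 236.1, 197.0]
tool_rot: [-2.879, -0.001, -3.122]
force: [-0.3, -1.1, -4.5]
width: 12.8
gripper_force: 59.3
```

```bash
python3 - <<'E'
from cell import ctrl; from h import *
s=ctrl.read_state(); low(s); rows(cur(s),pose(11,119,-58.5),4); rows(pose(11,119,-58.5),pose(1.5,113,-58.5),7)
E
```

```text
t 14.95 low [  0.3 117.6 -59.1] high [  0.1 -96.8  -1.5] tilt 15.03 F [-0.3 -1.1 -4.5] M [0.48 0.02 0.01] w 12.8
dist [-0.2 -5.8 -5.8] turn deg/row [-1.01 -0.01 -0.01]
[-0.0224, -0.0003, -0.0003] [0.0005, -0.0069, 0.0118]
[-0.0224, -0.0003, -0.0003] [0.0005, -0.0071, 0.0117]
[-0.0224, -0.0003, -0.0003] [0.0005, -0.0073, 0.0115]
[-0.0224, -0.0003, -0.0003] [0.0005, -0.0075, 0.0114]
dist [  0.4 -21.2 -16.8] turn deg/row [-1.36  0.    0.  ]
[-0.0302, 0.0, 0.0] [-0.0, -0.0167, 0.0196]
[-0.0302, 0.0, 0.0] [-0.0, -0.0172, 0.0192]
[-0.0302, 0.0, 0.0] [-0.0, -0.0176, 0.0188]
[-0.0302, 0.0, 0.0] [-0.0, -0.0181, 0.0183]
[-0.0302, 0.0, 0.0] [-0.0, -0.0185, 0.0179]
[-0.0302, 0.0, 0.0] [-0.0, -0.0189, 0.0175]
[-0.0302, 0.0, 0.0] [-0.0, -0.0193, 0.017]
```

>>> {"name": "step_arm", "arguments": {
  "series": [
    [[0, 0, 0, 0, 0.016, -0.004, 1], [-0.0224, 0, 0, 0, -0.0069, 0.0118, 1], [-0.0224, 0, 0, 0, -0.0071, 0.0117, 1], [0, 0, 0, 0, 0, 0, 1]]
  ]
}}

```text
clock: 15.35
eef_pos: [556.5, 236.0, 193.9]
tool_rot: [-2.914, -0.001, -3.121]
force: [0.3, -0.7, -3.4]
width: 13.2
gripper_force: 59.3
```

```bash
python3 - <<'E'
from cell import ctrl; from h import *
s=ctrl.read_state(); low(s); rows(cur(s),pose(10,120,-58.5),3); rows(pose(10,119.5,-58.5),pose(1.5,113,-58.5),6)
E
```

```text
t 15.35 low [ 1.000e-01  1.211e+02 -5.910e+01] high [  0.1 -95.1  -9.1] tilt 13.02 F [ 0.3 -0.7 -3.4] M [0.36 0.   0.01] w 13.2
dist [-0.  -6.4 -4.3] turn deg/row [-1.01 -0.02 -0.  ]
[-0.0224, -0.0005, -0.0001] [0.0004, -0.0118, 0.0125]
[-0.0224, -0.0005, -0.0001] [0.0004, -0.012, 0.0123]
[-0.0224, -0.0005, -0.0001] [0.0004, -0.0122, 0.0121]
dist [  0.4 -19.9 -15.2] turn deg/row [-1.42  0.    0.  ]
[-0.0315, 0.0, 0.0] [-0.0, -0.0189, 0.0205]
[-0.0315, 0.0, 0.0] [-0.0, -0.0194, 0.02]
[-0.0315, 0.0, 0.0] [-0.0, -0.0199, 0.0195]
[-0.0315, 0.0, 0.0] [-0.0, -0.0204, 0.019]
[-0.0315, 0.0, 0.0] [-0.0, -0.0208, 0.0185]
[-0.0315, 0.0, 0.0] [-0.0, -0.0213, 0.018]
```

>>> {"name": "step_arm", "arguments": {
  "series": [
    [[-0.0224, 0, 0, 0, -0.0105, 0.0125, 1], [-0.0224, 0, 0, 0, -0.0115, 0.0123, 1], [-0.0224, 0, 0, 0, -0.012, 0.0121, 1], [0, 0, 0, 0, 0, 0, 1]]
  ]
}}

```text
clock: 15.75
eef_pos: [556.7, 229.5, 189.5]
tool_rot: [-2.967, -0.001, -3.122]
force: [-0.3, -0.2, -3.3]
width: 13.3
gripper_force: 59.3
```

```bash
python3 - <<'E'
from cell import ctrl; from h import *
s=ctrl.read_state(); low(s); rows(cur(s),pose(1.5,113,-58),7)
E
```

```text
t 15.75 low [  0.3 120.  -58.5] high [  0.1 -98.7 -20. ] tilt 9.99 F [-0.3 -0.2 -3.3] M [ 0.27 -0.02  0.01] w 13.3
dist [  0.2 -20.4 -14.7] turn deg/row [-1.21 -0.01 -0.01]
[-0.027, -0.0002, -0.0002] [0.0002, -0.0167, 0.0171]
[-0.027, -0.0002, -0.0002] [0.0002, -0.0171, 0.0168]
[-0.027, -0.0002, -0.0002] [0.0002, -0.0174, 0.0164]
[-0.027, -0.0002, -0.0002] [0.0002, -0.0178, 0.016]
[-0.027, -0.0002, -0.0002] [0.0002, -0.0181, 0.0157]
[-0.027, -0.0002, -0.0002] [0.0002, -0.0184, 0.0153]
[-0.027, -0.0002, -0.0002] [0.0002, -0.0187, 0.0149]
```

>>> {"name": "step_arm", "arguments": {
  "series": [
    [[-0.027, 0, 0, 0, -0.0167, 0.017, 1], [-0.027, 0, 0, 0, -0.017, 0.0167, 1], [-0.027, 0, 0, 0, -0.0174, 0.0164, 1], [-0.027, 0, 0, 0, -0.0178, 0.016, 1], [-0.027, 0, 0, 0, -0.018, 0.0157, 1], [-0.027, 0, 0, 0, -0.0184, 0.0153, 1], [-0.027, 0, 0, 0, -0.0187, 0.015, 1], [0, 0, 0, 0, 0, 0, 1], [0, 0, 0, 0, 0, 0, 1]]
  ]
}}

```text
clock: 16.65
eef_pos: [557.1, 210.9, 174.8]
tool_rot: [-3.116, -0.001, -3.12]
force: [0.0, 0.1, -3.6]
width: 13.5
gripper_force: 59.3
```

```bash
python3 - <<'E'
from cell import ctrl; from h import *; import cv2
s=ctrl.read_state(); low(s); rows(cur(s),pose(0,111,-58.5),2)
p2=ctrl.get_image('top')
b=cv2.resize(p2['img'][155:255,140:250,::-1],(770,588),interpolation=cv2.INTER_CUBIC)[:,:,:]
print((w2px(p2,BC+B.apply(np.array([(-88,-100,0),(88,-100,0),(88,100,0),(-88,100,0)])))-[140,155])*[7,5.88])
cv2.imwrite('pics/c5.png',cv2.resize(b,(770,588)))
E
```

```text
t 16.65 low [ 1.000e-01  1.148e+02 -5.790e+01] high [   0.2 -107.1  -52.4] tilt 1.44 F [ 0.   0.1 -3.6] M [ 0.05  0.05 -0.02] w 13.5
dist [-0.1 -5.9 -3.3] turn deg/row [-0.72 -0.02  0.02]
[-0.016, -0.0005, 0.0003] [0.0006, -0.0193, 0.0116]
[-0.016, -0.0005, 0.0003] [0.0006, -0.0195, 0.0113]
[[599.93123646 407.09452469]
 [600.50843951  93.4530144 ]
 [177.20118958  95.31369098]
 [171.97314589 408.99123922]]
```

View pics/c5.png

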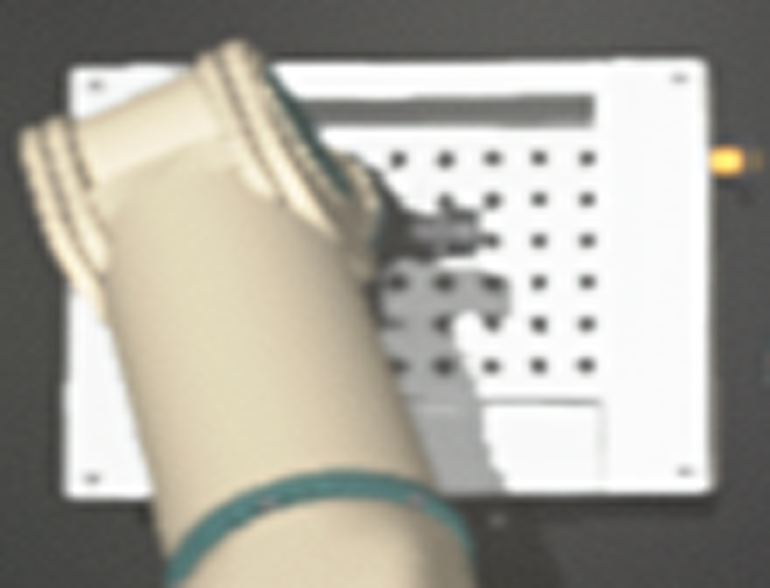

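The shelf lies nearly level below both rims. The hole rows span 158 to 366 and the right rim edge is at column 600. I level it, centre it in y, then lower it by feel.

>>> {"name": "step_arm", "arguments": {
  "series": [
    [[-0.016, 0, 0, 0, -0.014, 0.0116, 1], [-0.016, 0, 0, 0, -0.014, 0.0113, 1], [0, 0, 0, 0, 0, 0, 1], [0, 0, 0, 0, 0, 0, 1]]
  ]
}}

```text
clock: 17.1
eef_pos: [557.1, 206.5, 171.4]
tool_rot: [-3.141, -0.001, -3.12]
force: [-0.0, -0.2, -3.5]
width: 13.1
gripper_force: 59.3
```

```bash
python3 - <<'E'
from cell import ctrl; from h import *
s=ctrl.read_state(); low(s); print(s['tool_rot'])
p=ctrl.get_image('top')
w=px2w(p,[(140+492/7,155+(158+366)/2/5.88)],97); print('row centre world',w,'bath',B.inv().apply(w-BC))
w=px2w(p,[(140+588/7,199.6)],97); print('last col bath',B.inv().apply(w-BC))
E
```

```text
t 17.1 low [  0.  112.4 -58.6] high [ 1.000e-01 -1.096e+02 -5.860e+01] tilt 0.02 F [-0.  -0.2 -3.5] M [-0.03  0.01 -0.03] w 13.1
[-3.14120751e+00 -9.30062839e-04 -3.12006708e+00]
row centre world [[555.079965   161.67678454  97.        ]] bath [[ -2.82690687 -43.27350378 -53.        ]]
last col bath [[ -3.21750308 -90.03150639 -53.        ]]
```

>>> {"name": "step_arm", "arguments": {
  "series": [
    [[0, 0, 0, -0.008, 0, 0.0065, 1], [0, 0, 0, -0.008, 0, 0.0065, 1], [0, 0, 0, 0, 0, 0, 1], [0, 0, 0, 0, 0, 0.0035, 1], [0, 0, 0, 0, 0, 0, 1]]
  ]
}}

```text
clock: 17.65
eef_pos: [559.4, 207.0, 168.9]
tool_rot: [-3.141, -0.001, -3.119]
force: [-0.3, 0.3, -3.7]
width: 13.0
gripper_force: 59.2
```

```bash
python3 -c "
from cell import ctrl; from h import *
low(ctrl.read_state())"
```

```text
t 17.65 low [  2.2 112.9 -61.1] high [   2.5 -109.1  -61. ] tilt 0.02 F [-0.3  0.3 -3.7] M [ 0.02 -0.   -0.05] w 13.0
```

>>> {"name": "step_arm", "arguments": {
  "series": [
    [[0, 0, 0, 0, 0, 0.0035, 1], [0, 0, 0, 0, 0, 0.0035, 1], [0, 0, 0, 0, 0, 0, 1]]
  ]
}}

```text
clock: 17.95
eef_pos: [559.3, 207.0, 168.6]
tool_rot: [-3.141, -0.001, -3.119]
force: [-3.1, -0.4, 3.9]
width: 12.9
gripper_force: 60.3
```

```bash
python3 -c "
from cell import ctrl; from h import *
low(ctrl.read_state())"
```

```text
t 17.95 low [  2.1 112.9 -61.4] high [   2.4 -109.1  -61.4] tilt 0.01 F [-3.1 -0.4  3.9] M [-0.21  0.51  0.01] w 12.9
```

>>> {"name": "step_arm", "arguments": {
  "series": [
    [[0, 0, 0, 0, 0, 0, 0.7], [0, 0, 0, 0, 0, 0, 0.5], [0, 0, 0, 0, 0, 0, 0.2], [0, 0, 0, 0, 0, 0, 0], [0, 0, 0, 0, 0, 0, 0], [0, 0, 0, 0, 0, 0, 0], [0, 0, 0, 0, 0, -0.05, 0], [0, 0, 0, 0, 0, -0.1, 0], [0, 0, 0, 0, 0, -0.2, 0], [0, 0, 0, 0, 0, -0.3, 0]]
  ]
}}

```text
clock: 18.95
eef_pos: [558.1, 206.3, 264.9]
tool_rot: [-3.14, -0.005, -3.119]
force: [0.8, -0.9, 0.3]
width: 85.3
gripper_force: 0.0
```

>>> {"name": "step_arm", "arguments": {
  "series": [
    [[0, 0, 0, 0, -0.3, 0, 0], [0, 0, 0, 0, -0.3, 0, 0], [0, 0, 0, 0, -0.3, 0, 0], [0, 0, 0, 0, -0.3, 0, 0], [0, 0, 0, 0, -0.3, 0, 0], [0, 0, 0, 0, -0.3, 0, 0], [0, 0, 0, 0, 0, 0, 0]]
  ]
}}

```text
clock: 19.65
eef_pos: [565.0, -72.3, 266.2]
tool_rot: [-3.136, -0.0, -3.131]
force: [-0.0, -1.1, 0.5]
width: 85.3
gripper_force: 0.0
```

```bash
python3 - <<'E'
from cell import ctrl; from h import *; import cv2
s=ctrl.read_state(); print(s['clock'],s['eef_pos'],s['force'])
p=ctrl.get_image('top')
b=cv2.resize(p['img'][155:255,140:250,::-1],(770,588),interpolation=cv2.INTER_CUBIC)
cv2.imwrite('pics/c6.png',b)
T=lambda P,z:((w2px(p,BC+B.apply(np.c_[P,np.full(len(P),z)]))-[140,155])*[7,5.88]).round().tolist()
print('mouth',T([(-88,-100),(88,-100),(88,100),(-88,100)],0))
print('grip ends',T([(-45,0),(45,0)],-61.4+109),'plate x edges',T([(-77,0),(77,0)],-55.4),'holes y cols',T([(0,y) for y in range(-88,89,22)],-55.4))
E
```

```text
19.65 [565.01166644 -72.308333   266.18806906] [-0.04478777 -1.05213577  0.52077942]
mouth [[600.0, 407.0], [601.0, 93.0], [177.0, 95.0], [172.0, 409.0]]
grip ends [[371.0, 327.0], [373.0, 161.0]] plate x edges [[403.0, 391.0], [405.0, 126.0]] holes y cols [[584.0, 257.0], [539.0, 257.0], [494.0, 257.0], [449.0, 258.0], [404.0, 258.0], [359.0, 258.0], [314.0, 258.0], [269.0, 258.0], [224.0, 259.0]]
```

View pics/c6.png

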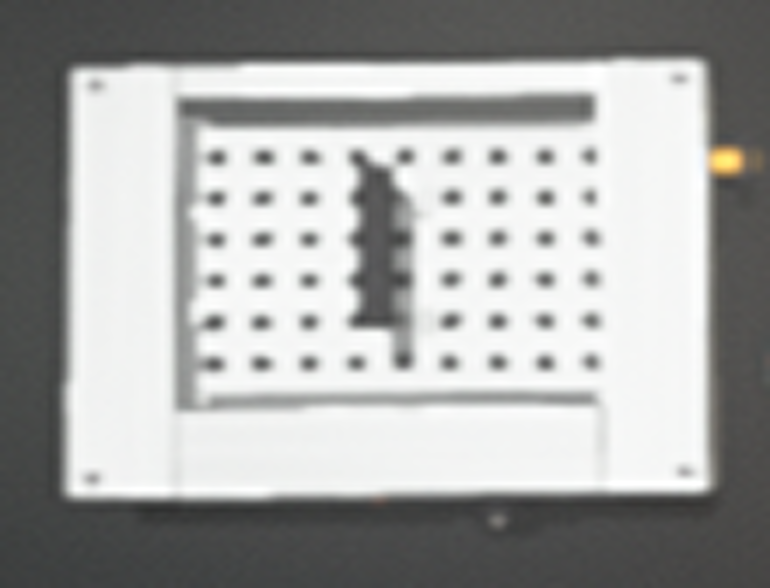

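The shelf is seated. The nine hole columns run 215 to 590 with the middle one at 403, against a modelled mouth centre of 404. The rows are centred at 260 against 258, so it is centred to about 1 mm. It met the left ledge at −61.5 mm and the final seat at −61.4 mm, and the gripper is clear.

```bash
python3 -c "
from cell import ctrl
print(ctrl.finish_job())"
```

```text
the job is handed in; nothing more can be done
None
```

The shelf is back in the bath, flat on both ledges and centred in the mouth to about 1 mm; I let go of the handle, nothing else on the bench was touched, and the job was handed in at about 20 s.

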